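# Pry open the backup power unit and reset its breaker

### The job

The white backup power unit on the desk mat has tripped. Put the blade of the black trim pry tool into the notch at the front of the unit, lever up the flush grey cover with it and swing it right open until it stands upright or leans back; then push the reset plunger inside all the way down and let it spring back. Finish with the cover standing open and the pry tool lying on the mat clear of the unit, and leave everything else where it is.

Things in the scene. Friction and masses are not known exactly. Their poses are not given: they have to be found in the camera images.
- unit: white power unit fixed on the mat, 170 (x) x 200 (y) x 69 mm (z). Origin: centre of its underside; own x points from the notched front to the hinge side, z up. A well in its middle (own x -57 to 57, y +-58 mm) is closed by a flush grey cover 110 x 112 x 6 mm, hinged on its far (+x) edge. The front ledge (own x -85 to -57 mm) has a notch, 44 mm wide, open on top, through to the well
- notch (a point): middle of the gap where the notch meets the cover's front edge: own x -54 mm, y 0, z 57.5 mm of the unit, with its axes. The gap is 44 mm wide and 11 mm high: the notch's floor is at 52 mm and the shut cover's underside at 63 mm, so a flat blade laid in the notch slides under the cover; behind the edge all is free above 52 mm
- hinge (a point): point on the cover's hinge axis (the axis is the unit's own y): own x +56 mm, y 0, at the height of the cover's underside when shut (63 mm)
- cover (a joint): angle of the cover: 0 shut, 1.57 upright, 1.9 (leaning back) at its stop. A stiff hinge: about 2 N at the front edge moves it, and it stays where it is left
- cover_edge (a point): middle of the cover's front edge (the edge farthest from the hinge, 110 mm from it), half way through its 6 mm thickness; moves with the cover, whose own z is its upper face's normal
- plunger (a joint): depth of the reset plunger: 0 up, 0.012 m fully down; a spring needs 3 N at first, 8 N at the bottom, and returns it
- plunger_top (a point): centre of the plunger's flat round black top, 24 mm across, under the cover: own x -18, y 0, z 52 mm of the unit when up; 12 mm stroke straight down. The well's walls are 39 mm before it, 75 mm behind it and 58 mm to either side; a fixed collar 36 mm across ends 14 mm below its top
- pry: black plastic trim pry tool, 185 mm long, 120 g. Square handle 100 x 24 x 24 mm (own x -63 to +37 mm), then a flat blade 18 mm wide along own +x (x 37 to 84 mm: 5 mm thick, 84 to 122 mm: 3 mm thick) at the middle of the handle's height. Origin: on the underside below the centre of mass, z up, blade to own +x; lies on the mat, blade roughly away from the robot
- pry_tip (a point): tip of the blade, own x +122 mm, 12 mm above the tool's underside
- pry_grip (a point): middle of the handle's section at the centre of mass, own x 0, 12 mm above the underside
- mat: purple marbled desk mat, fixed, 600 (x) x 960 (y) x 3 mm; origin: centre of its underside, z = 0
- driver: screwdriver, 190 mm long, round black handle and round thin steel shaft; lies among the tools; a bystander
- wrench: flat steel open-ended wrench, 180 mm long; lies among the tools; a bystander
- keyboard: purple desk keyboard 125 x 340 mm, 30 mm high, with round copper-rimmed keys; a bystander
- mug: white mug, 82 mm across, 95 mm high; a bystander
- jar: glass jar with steel cap, 72 mm across, 110 mm high; a bystander
- stapler: clear plastic stapler, 150 mm long, 52 mm high; a bystander
- mouse: lilac computer mouse, 105 x 60 mm; a bystander

How it is judged:
By the outcome, as a careful person would: the job done as asked, in the order asked, and still so for the second after the job is handed in, with the robot touching nothing.
It also fails if it takes over 67 s, if anything falls off the work surface, if the arm or the gripper's body presses on something with over 40 N, if the wrist force passes 120 N, or if a joint passes its speed limit or range.

### The arm

A 6-joint arm with a two-finger parallel gripper is mounted at the origin on the work surface. World frame = base frame: x ahead of the robot, y to its left, z up, the work surface at z = 0. Lengths are in m, angles in rad, forces in N, time in s.
With the tool pointing down it reaches from about 0.3 to 0.875 m from the base axis. Payload 6.4 kg.
Tool frame: the origin (TCP) lies midway between the tips of the shut fingers; the grasp point (between the pads) lies 19 mm behind it; z points along the fingers, y is the line along which they close (so a half turn about z gives the same grasp; the last joint's range is limited). The gripper opens to 85 mm and grips with 20 to 120 N. Pads are 22 mm wide; open, the fingers measure 114 mm over their backs; the gripper's body (76 mm by 85 mm) begins 54 mm behind the grasp point. The pads swing forward as they close: fully open they stand 13 mm farther back than shut.
Start: joints at [-1.381, 0.181, 1.607, -0, 1.354, -0.206], TCP at [0.222, -0.531, 0.231] pointing down, gripper open.
Joint ranges: [-2.99, 2.99], [-0.89, 2.07], [0.3, 2.58], [-1.14, 4.28], [0, 2.63], [-3.12, 3.12]. Speed limits (rad/s): [2.57, 2.57, 3.01, 3.14, 3.14, 3.14].

### API

Orientations are given as a unit quaternion [w, x, y, z].
In Python, from bench import get_obs, camera, hand_in gives the robot as it stands.
- The arm moves only by the tool carry_out, never from a script. Its argument "plan" is a list that holds one entry, the list of rows, each a list of 7 numbers: the shift along the world's x, y, z in m, then the turn, a rotation vector about the world's x, y, z in rad, then the opening, from 0 (shut) to 1 (fully open). In form: [[[x, y, z, rx, ry, rz, hand], ...]]. A call has exactly 5 rows; each row is the pose to reach, as a shift and turn from the pose commanded when the call began; what a row does not reach only later rows make up. A row lasts 1/12 s, in which the tool goes at most 41.7 mm and 7.16 degrees, less where a joint would pass 70% of its speed; a pose out of reach is approached as far as the arm can. A call with a gripper value outside its range is refused whole. The fingers move at their own pace and stop on an object; the grip force is fixed at half the most. Time passes only in rows, so rows that repeat a pose let the fingers close, or fill a call up. It gives the time, the measured TCP pose, the force, the opening and the grip force at its end, in the units of the state.
- get_obs(): the state, without advancing time (a new reading comes with each control period).
- camera(name): name is "side" or "top"; returns a dict with "pixels" (420x560x3 uint8, red, green, blue), "z_map" (420x560 float32, m along the optical axis (not along the pixel's ray), 0 where there is no reading), "camera_matrix" (3x3 intrinsics, pixels), "k1" (the pictures are not rectified: a ray, as slopes to the right and down, at radius r is drawn at 1 + k1 r^2 times it, then the intrinsics apply), "cam_to_world" (4x4, takes a point from camera to world coordinates). Camera axes: x right, y up, looking along -z (the intrinsics and any distortion apply to the point x, -y, -z); pixel columns grow to the right and rows downward; lengths in m; the calibration is good to about 2 mm. A picture is of the moment at which its call begins.
- hand_in(): hands the job in; it is judged then, once.
The state is a dict: "time_s": time; "q": joint angles; "dq": joint speeds; "joint_efforts": joint torques, N m; "eef_pos": TCP position; "eef_rot": TCP orientation; "wrist_force": force on the tool from outside, world axes, zero at the start; "torque": the same for the moment, N m; "opening": opening from 0.0 (shut) to 1.0 (fully open); "grasp_force": force on a finger pad.
Only numpy, scipy, OpenCV 4.12 (cv2) and the standard library are available. Lean on these libraries where they do the work, as an engineer would, in place of code of your own. Each camera call takes 0.05 s, during which the arm holds its last target. There are 200 camera calls.

## Working session

There is one attempt and no reset: what is moved stays moved. The work goes in short steps, Python scripts to look and compute and a tool call to move; the robot and the scene stay as the last step left them, time stands still between calls to the robot, and variables do not carry over. Pictures are saved under pics/ and viewed, at most 10 in all, crops included, and the job is handed in when it is done.

Besides the shell and the picture viewer there is one more tool, called after "Call:" as name(argument=value, ...) on one line, values as JSON. carry_out: Moves the arm, as the interface text tells. Its arguments: {"type":"object","properties":{"plan":{"type":"array","items":{"type":"array","items":{"type":"array","items":{"type":"number"}}}}},"required":["plan"]}

```bash
mkdir -p pics; ls; cat > h.py <<'E'
import numpy as np, cv2, pickle
from bench import get_obs, camera, hand_in
def snap(n):
    c=camera(n); return c
def save(c,f,box=None,s=1):
    im=c["pixels"][:,:,::-1]
    if box: im=im[box[1]:box[3],box[0]:box[2]]
    cv2.imwrite("pics/"+f,cv2.resize(im,None,fx=s,fy=s))
def rays(c,uv):
    K=c["camera_matrix"];k=c["k1"];uv=np.atleast_2d(np.float64(uv))
    p=cv2.undistortPoints(uv[:,None],K,np.array([k,0,0,0.]))[:,0]
    T=c["cam_to_world"]
    d=np.c_[p[:,0],-p[:,1],-np.ones(len(p))]
    return T[:3,3],d@T[:3,:3].T
def onz(c,uv,z):
    o,d=rays(c,uv); return o+d*((z-o[2])/d[:,2])[:,None]
def pts(c,uv):
    uv=np.atleast_2d(uv);o,d=rays(c,uv);i=np.round(uv).astype(int)
    return o+d*c["z_map"][i[:,1],i[:,0]][:,None]
def proj(c,P):
    T=np.linalg.inv(c["cam_to_world"]);q=np.atleast_2d(P)@T[:3,:3].T+T[:3,3]
    a=np.c_[q[:,0],-q[:,1]]/-q[:,2:];a=a*(1+c["k1"]*(a**2).sum(1))[:,None];K=c["camera_matrix"]
    return np.c_[a[:,0]*K[0,0]+K[0,2],a[:,1]*K[1,1]+K[1,2]]
def two(ca,ua,cb,ub):
    (o,d),(p,e)=rays(ca,ua),rays(cb,ub);d=d[0];e=e[0]
    s=np.linalg.lstsq(np.c_[d,-e],p-o,rcond=None)[0]
    return (o+d*s[0]+p+e*s[1])/2,np.linalg.norm(o+d*s[0]-p-e*s[1])
E
python3 - <<'E'
from h import *
a=snap("top");b=snap("side");pickle.dump((a,b),open("s0.pkl","wb"))
save(a,"t0.png",s=1.4);save(b,"s0.png",s=1.4)
for c in(a,b):print(c["camera_matrix"],c["k1"],c["cam_to_world"].round(3))
o=get_obs();print({k:np.round(v,3) for k,v in o.items()})
E
```

```text
pics
[[381.56370631   0.         287.29266336]
 [  0.         381.56370631 208.20816136]
 [  0.           0.           1.        ]] -0.038507902167575304 [[ 1.40e-02  9.95e-01 -9.40e-02  4.03e-01]
 [-1.00e+00  1.40e-02 -2.00e-03  1.60e-02]
 [-1.00e-03  9.40e-02  9.96e-01  1.15e+00]
 [ 0.00e+00  0.00e+00  0.00e+00  1.00e+00]]
[[510.62423834   0.         277.96312323]
 [  0.         510.62423834 221.6423438 ]
 [  0.           0.           1.        ]] -0.023553076320140594 [[-0.693  0.346 -0.633 -0.429]
 [-0.721 -0.341  0.603  0.935]
 [-0.007  0.874  0.485  0.809]
 [ 0.     0.     0.     1.   ]]
{'time_s': np.float64(0.1), 'q': array([-1.381,  0.182,  1.608,  0.   ,  1.354, -0.206]), 'dq': array([-0.001, -0.001, -0.003, -0.001, -0.   ,  0.   ]), 'joint_efforts': array([-0.0000e+00, -4.4588e+01, -3.5224e+01, -1.0000e-03,  4.0000e-03,
        0.0000e+00]), 'eef_pos': array([ 0.222, -0.53 ,  0.23 ]), 'eef_rot': array([-0.001,  0.98 ,  0.197,  0.   ]), 'wrist_force': array([-0.349, -0.698,  0.606]), 'torque': array([-0.007,  0.014,  0.031]), 'grasp_force': np.float64(0.0), 'opening': np.float64(1.001)}
```

View pics/t0.png

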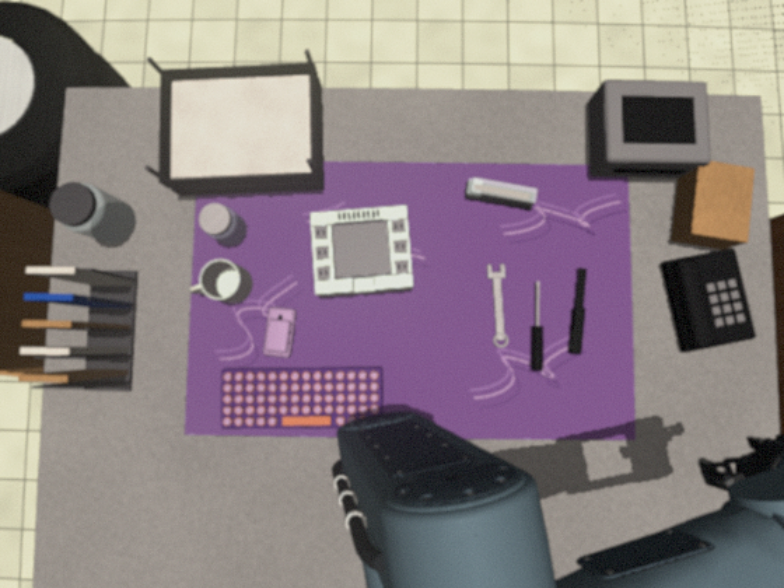

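View pics/s0.png

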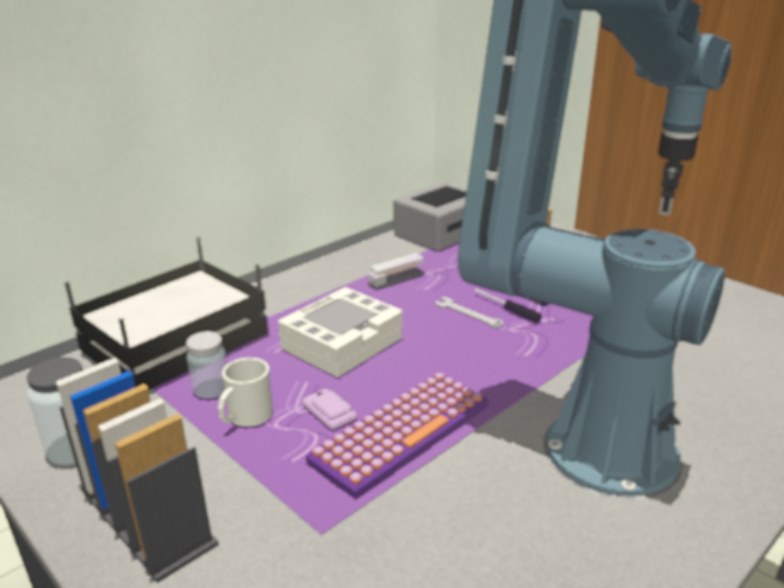

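The top view (shown at 1.4×) puts the unit at about (360,250), with its notch facing the robot at (365,285). The wrench is at (498,305) and the driver at (537,325). The pry is at (577,310), blade pointing away from the robot. In the side view the arm partly hides the pry.

```bash
python3 - <<'E'
from h import *
a,b=pickle.load(open("s0.pkl","rb"))
p=a["pixels"].astype(int);hsv=cv2.cvtColor(a["pixels"],cv2.COLOR_RGB2HSV)
def big(m,box,n="" ):
    k=np.zeros(m.shape,np.uint8);x0,y0,x1,y1=box;k[y0:y1,x0:x1]=m[y0:y1,x0:x1]
    cs,_=cv2.findContours(k,cv2.RETR_EXTERNAL,cv2.CHAIN_APPROX_NONE);return max(cs,key=cv2.contourArea)
# unit
c=big((hsv[...,1]<60)&(hsv[...,2]>100),(210,135,305,220))
full=cv2.boxPoints(cv2.minAreaRect(c));print("unit px",full,cv2.contourArea(c))
W=onz(a,c[:,0],.072)[:,:2].astype(np.float32);r=cv2.minAreaRect(W);print("unit rect z72",r)
d=pts(a,[[258,178],[235,170],[282,150]]);print("depth top",d)
# pry
m=(p.max(2)<75)
c=big(m,(400,185,425,260));print("pry px",cv2.boundingRect(c),cv2.contourArea(c))
k=np.zeros(m.shape,np.uint8);cv2.drawContours(k,[c],-1,1,-1)
for v in range(188,258,4):
    u=np.where(k[v])[0]
    if len(u):
        q=onz(a,[[u[0]-.5,v],[u[-1]+.5,v]],.02);z=pts(a,[[u.mean(),v]])[0]
        print(v,u[0],u[-1],q[:,:2].round(4).tolist(),z.round(3))
for n,C in(("t",a),("s",b)):
    pass
save(a,"t0c.png",(210,135,430,265),3.6)
save(b,"s0c.png",(190,195,410,310),3.6)
E
```

```text
unit px [[219.32935 150.28235]
 [292.12933 144.68234]
 [296.85876 206.1647 ]
 [224.05878 211.76471]] 4251.5
unit rect z72 ((0.5896631479263306, 0.10363231599330902), (0.17862747609615326, 0.20936448872089386), 5.442945957183838)
depth top [[0.58977781 0.10352482 0.07111087]
 [0.61234911 0.17023382 0.0700814 ]
 [0.67327645 0.03615499 0.06787268]]
pry px (406, 192, 12, 61) 402.0
192 413 417 [[0.563, -0.356], [0.5632, -0.3712]] [ 0.564 -0.366  0.013]
196 412 417 [[0.5508, -0.3528], [0.5511, -0.3709]] [ 0.552 -0.365  0.01 ]
200 412 417 [[0.5388, -0.3526], [0.539, -0.3707]] [ 0.54  -0.364  0.013]
204 411 416 [[0.5267, -0.3494], [0.5269, -0.3675]] [ 0.528 -0.361  0.011]
208 411 416 [[0.5147, -0.3492], [0.5149, -0.3672]] [ 0.515 -0.359  0.016]
212 411 416 [[0.5027, -0.349], [0.5029, -0.367]] [ 0.503 -0.36   0.015]
216 410 416 [[0.4907, -0.3458], [0.491, -0.3668]] [ 0.491 -0.358  0.015]
220 409 416 [[0.4787, -0.3426], [0.479, -0.3666]] [ 0.479 -0.354  0.023]
224 408 416 [[0.4668, -0.3394], [0.4671, -0.3664]] [ 0.467 -0.351  0.025]
228 408 416 [[0.4549, -0.3393], [0.4552, -0.3662]] [ 0.455 -0.351  0.026]
232 407 416 [[0.443, -0.3361], [0.4433, -0.366]] [ 0.443 -0.349  0.026]
236 407 415 [[0.4311, -0.3359], [0.4314, -0.3628]] [ 0.431 -0.348  0.025]
240 407 415 [[0.4193, -0.3358], [0.4196, -0.3627]] [ 0.419 -0.348  0.024]
244 406 415 [[0.4074, -0.3327], [0.4078, -0.3625]] [ 0.408 -0.346  0.025]
248 406 414 [[0.3956, -0.3325], [0.396, -0.3593]] [ 0.396 -0.344  0.026]
252 408 413 [[0.384, -0.3383], [0.3842, -0.3562]] [ 0.384 -0.346  0.025]
```

View pics/t0c.png

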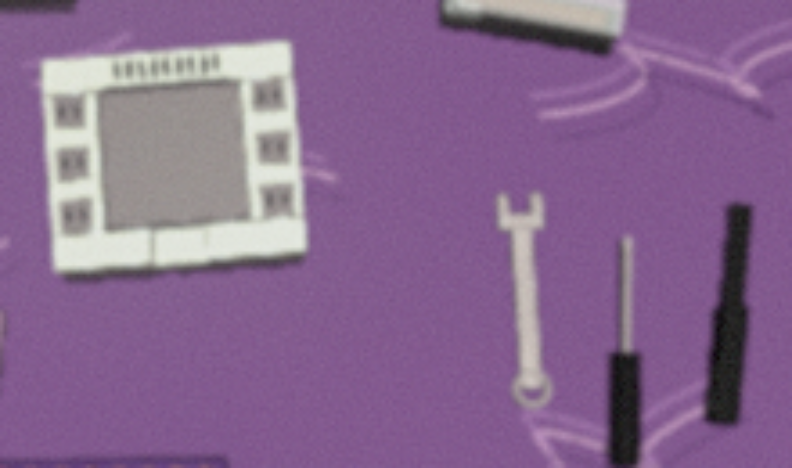

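View pics/s0c.png

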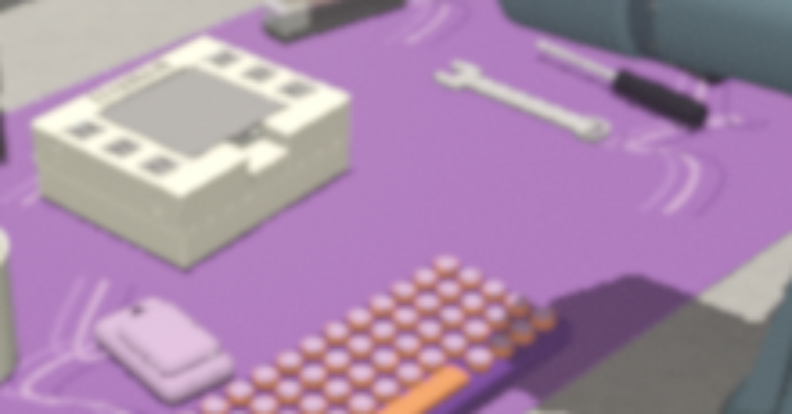

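The crops show the unit's top face and grey cover clearly in both views. The notch is in the front ledge, at crop (180,245) from the top and (265,150) from the side. Pry handle at top-crop (727,365), blade tip at (738,207). Next I'll refine both poses.

```bash
cat > unit.py <<'E'
from h import *
a,b=pickle.load(open("s0.pkl","rb"))
def quad(c,box,lo,hi,smax):
    h=cv2.cvtColor(c["pixels"],cv2.COLOR_RGB2HSV);m=((h[...,1]<smax)&(h[...,2]>lo)&(h[...,2]<hi)).astype(np.uint8)
    k=np.zeros_like(m);x0,y0,x1,y1=box;k[y0:y1,x0:x1]=m[y0:y1,x0:x1]
    k=cv2.morphologyEx(k,cv2.MORPH_OPEN,np.ones((5,5)))
    cs,_=cv2.findContours(k,cv2.RETR_EXTERNAL,cv2.CHAIN_APPROX_NONE);return max(cs,key=cv2.contourArea)
E
python3 - <<'E'
from unit import *
h=cv2.cvtColor(a["pixels"],cv2.COLOR_RGB2HSV);print(h[178,258],h[150,230],h[178,228]);hb=cv2.cvtColor(b["pixels"],cv2.COLOR_RGB2HSV);print(hb[228,243],hb[245,238])
va,vb=int(h[178,258,2]),int(hb[228,243,2])
for n,c,box,v in(("top",a,(230,150,285,205),va),("side",b,(200,205,280,250),vb)):
    k=quad(c,box,v-18,v+18,60);W=onz(c,k[:,0],.072)[:,:2].astype(np.float32)
    print(n,cv2.contourArea(k),cv2.minAreaRect(W))
# white outline, top view: sides from contour on z=.072, far edge, per-edge line fits
k=quad(a,(210,135,305,220),100,256,60);W=onz(a,k[:,0],.072)[:,:2]
y=np.deg2rad(5.);R=np.array([[np.cos(y),-np.sin(y)],[np.sin(y),np.cos(y)]])
L=(W-[.59,.1036])@R
for ax,s,nm in((0,1,"far"),(0,-1,"front"),(1,1,"left"),(1,-1,"right")):
    e=L[(s*L[:,ax]>(.075 if ax==0 else .09))&(abs(L[:,1-ax])<.075)];f=np.polyfit(e[:,1-ax],e[:,ax],1);print(nm,f.round(4),"deg",np.degrees(f[0]))
# pry: axis fit
p=a["pixels"].astype(int);m=p.max(2)<75;C=[]
for v in range(192,252):
    u=np.where(m[v,400:425])[0]+400;z=.015+(.012 if v>220 else .002)
    C.append(onz(a,[[u.mean(),v]],z)[0,:2])
C=np.array(C);f=np.polyfit(C[:,0],C[:,1],1);print("pry line",f,np.degrees(np.arctan(f[0])),C[0],C[-1])
u=np.where(m[:,415])[0];print("tip rows",u.min());
for v in range(186,195):print(v,p[v,415].tolist(),onz(a,[[415,v]],.0165)[0,:2])
for v in range(248,258):print(v,p[v,410].tolist(),onz(a,[[410,v]],.027)[0,:2])
E
```

```text
[  4  14 149] [146  46 171] [176  13 138]
[ 15  11 186] [ 30  17 255]
top 1404.0 ((0.5880501866340637, 0.10553932189941406), (0.10997989773750305, 0.11324277520179749), 5.2163190841674805)
side 617.0 ((0.5913777351379395, 0.10681840777397156), (0.11467146873474121, 0.10808457434177399), 4.52029275894165)
far [-0.0104  0.0873] deg -0.5955689306945936
front [-0.0083 -0.087 ] deg -0.47445492352728746
left [0.0081 0.1022] deg 0.4625065288666013
right [ 0.008  -0.1003] deg 0.4559114201400152
pry line [-0.12936804 -0.29219275] -7.371302576953963 [ 0.56349379 -0.36459858] [ 0.3870708  -0.34354533]
tip rows 192
186 [131, 89, 143] [ 0.58180093 -0.36510854]
187 [131, 89, 142] [ 0.57875754 -0.36505094]
188 [128, 87, 141] [ 0.57571578 -0.36499359]
189 [130, 89, 143] [ 0.57267563 -0.36493647]
190 [121, 82, 131] [ 0.56963709 -0.36487959]
191 [92, 64, 101] [ 0.56660015 -0.36482295]
192 [54, 44, 57] [ 0.56356482 -0.36476654]
193 [35, 37, 34] [ 0.56053108 -0.36471037]
194 [31, 32, 32] [ 0.55749892 -0.36465444]
248 [41, 43, 39] [ 0.39584425 -0.34366339]
249 [36, 30, 27] [ 0.39291853 -0.34362383]
250 [35, 39, 39] [ 0.38999404 -0.34358447]
251 [32, 28, 33] [ 0.3870708  -0.34354533]
252 [59, 43, 68] [ 0.38414879 -0.3435064 ]
253 [97, 63, 105] [ 0.38122802 -0.34346768]
254 [114, 74, 126] [ 0.37830846 -0.34342917]
255 [125, 83, 136] [ 0.37539012 -0.34339087]
256 [125, 83, 137] [ 0.372473   -0.34335279]
257 [134, 92, 147] [ 0.36955708 -0.34331492]
```

Call:
carry_out(plan=[[[0.03,0.022,-0.01,0,0,-0.105,0.65],[0.06,0.044,-0.02,0,0,-0.21,0.65],[0.09,0.066,-0.03,0,0,-0.315,0.65],[0.12,0.088,-0.04,0,0,-0.42,0.65],[0.15,0.11,-0.05,0,0,-0.525,0.65]]])

```text
time_s: 0.52
eef_pos: [0.3726, -0.4191, 0.1805]
eef_rot: [-0.0, 0.998, -0.067, -0.0]
wrist_force: [0.3, -1.2, -0.7]
opening: 0.65
grasp_force: 0.0
```

Call:
carry_out(plan=[[[0.03,0.022,-0.02,0,0,0,0.65],[0.06,0.045,-0.04,0,0,0,0.65],[0.092,0.069,-0.06,0,0,0,0.65],[0.092,0.069,-0.08,0,0,0,0.65],[0.092,0.069,-0.08,0,0,0,0.65]]])

```text
time_s: 0.93
eef_pos: [0.463, -0.3469, 0.0963]
eef_rot: [-0.003, 0.998, -0.063, -0.003]
wrist_force: [-0.5, 0.3, -0.4]
opening: 0.654
grasp_force: 0.0
```

```bash
python3 - <<'E'
from h import *
a=snap("top");b=snap("side");save(a,"t1.png",(360,150,520,270),4);save(b,"s1.png")
o=get_obs();print({k:np.round(o[k],4) for k in("time_s","q","eef_pos","eef_rot","opening")})
E
```

```text
{'time_s': np.float64(1.0333), 'q': array([-8.5240e-01,  3.4420e-01,  1.6903e+00, -5.0000e-04,  1.1100e+00,
        8.4690e-01]), 'eef_pos': array([ 0.463 , -0.3509,  0.1004]), 'eef_rot': array([-9.000e-04,  9.979e-01, -6.410e-02, -1.100e-03]), 'opening': np.float64(0.648)}
```

View pics/t1.png

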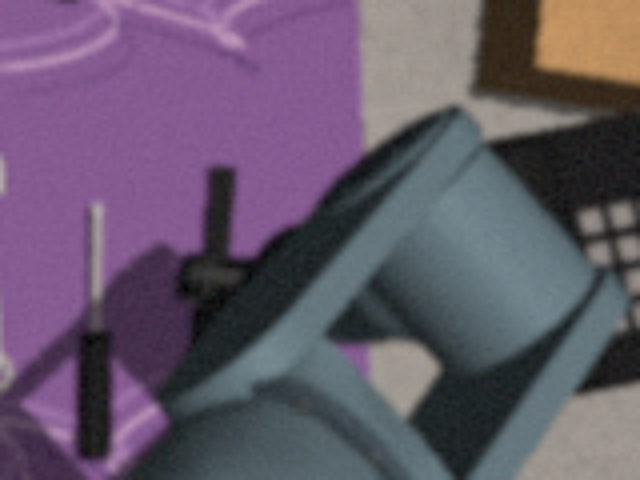

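The gripper's fingers straddle the pry's axis at about (215,275) in the crop, and the driver at (95,390) is clear. I'll descend and grip.

Call:
carry_out(plan=[[[0.001,0,-0.035,0,0,0,0.65],[0.001,0,-0.065,0,0,0,0.65],[0.001,0,-0.085,0,0,0,0.65],[0.001,0,-0.094,0,0,0,0.65],[0.001,0,-0.094,0,0,0,0.65]]])

```text
time_s: 1.45
eef_pos: [0.4632, -0.3521, 0.0065]
eef_rot: [-0.001, 0.998, -0.066, -0.001]
wrist_force: [-1.5, -0.2, 0.0]
opening: 0.652
grasp_force: 0.0
```

Call:
carry_out(plan=[[[0,0,0,0,0,0,0.1],[0,0,0,0,0,0,0.1],[0,0,0,0,0,0,0.1],[0,0,0,0,0,0,0.1],[0,0,0,0,0,0,0.1]]])

```text
time_s: 1.87
eef_pos: [0.466, -0.3537, 0.01]
eef_rot: [0.002, 0.998, -0.065, 0.002]
wrist_force: [-1.9, -2.1, 6.8]
opening: 0.265
grasp_force: 58.9
```

Call:
carry_out(plan=[[[0,0,0,0,0,0,0],[0,0,0,0,0,0,0],[0,0,0,0,0,0,0],[0,0,0,0,0,0,0],[0,0,0,0,0,0,0]]])

```text
time_s: 2.28
eef_pos: [0.466, -0.3536, 0.01]
eef_rot: [0.002, 0.998, -0.064, 0.002]
wrist_force: [-1.8, -0.9, 6.8]
opening: 0.267
grasp_force: 58.9
```

Call:
carry_out(plan=[[[0,0,0.03,0,0,0,0],[0,0,0.07,0,0,0,0],[0,0,0.11,0,0,0,0],[0,0.02,0.143,0,0,0,0],[0,0.055,0.143,0,0,0,0]]])

```text
time_s: 2.7
eef_pos: [0.4687, -0.3025, 0.1599]
eef_rot: [0.006, 0.998, -0.066, 0.006]
wrist_force: [1.7, -0.8, -0.7]
opening: 0.268
grasp_force: 58.7
```

Call:
carry_out(plan=[[[-0.005,0.035,0,0,0,0.045,0],[-0.015,0.07,0,0,0,0.09,0],[-0.025,0.105,0,0,0,0.135,0],[-0.035,0.14,0,0,0,0.18,0],[-0.045,0.175,0,0,0,0.225,0]]])

```text
time_s: 3.12
eef_pos: [0.4191, -0.12, 0.151]
eef_rot: [0.0, 0.999, 0.049, 0.001]
wrist_force: [-0.0, 0.4, -1.5]
opening: 0.262
grasp_force: 58.7
```

Call:
carry_out(plan=[[[-0.005,0.038,0,0,0,0,0],[-0.011,0.076,0,0,0,0,0],[-0.017,0.114,0,0,0,0,0],[-0.023,0.152,0,0,0,0,0],[-0.029,0.188,0,0,0,0,0]]])

```text
time_s: 3.53
eef_pos: [0.3903, 0.0683, 0.1513]
eef_rot: [0.0, 0.999, 0.048, 0.001]
wrist_force: [0.6, 0.4, -1.5]
opening: 0.265
grasp_force: 58.7
```

Call:
carry_out(plan=[[[0,0.01,-0.02,0,0,0,0],[0,0.02,-0.04,0,0,0,0],[0,0.02,-0.05,0,0,0,0],[0,0.02,-0.05,0,0,0,0],[0,0.02,-0.05,0,0,0,0]]])

```text
time_s: 3.95
eef_pos: [0.3905, 0.0866, 0.1006]
eef_rot: [0.0, 0.999, 0.048, -0.0]
wrist_force: [0.5, -1.2, -0.8]
opening: 0.267
grasp_force: 58.7
```

```bash
python3 - <<'E'
from h import *
a=snap("top");b=snap("side");pickle.dump((a,b),open("s2.pkl","wb"))
save(b,"s2.png",(190,160,410,310),3.6)
o=get_obs();print({k:np.round(o[k],4) for k in("time_s","q","eef_pos","eef_rot","opening","wrist_force","torque")})
E
```

```text
{'time_s': np.float64(4.05), 'q': array([-0.0817, -0.0471,  2.1401, -0.    ,  1.0464,  1.3938]), 'eef_pos': array([0.3917, 0.0861, 0.1015]), 'eef_rot': array([1.000e-04, 9.989e-01, 4.760e-02, 1.100e-03]), 'opening': np.float64(0.2669), 'wrist_force': array([ 0.9769, -0.0318, -0.9896]), 'torque': array([-0.0118, -0.075 , -0.031 ])}
```

View pics/s2.png

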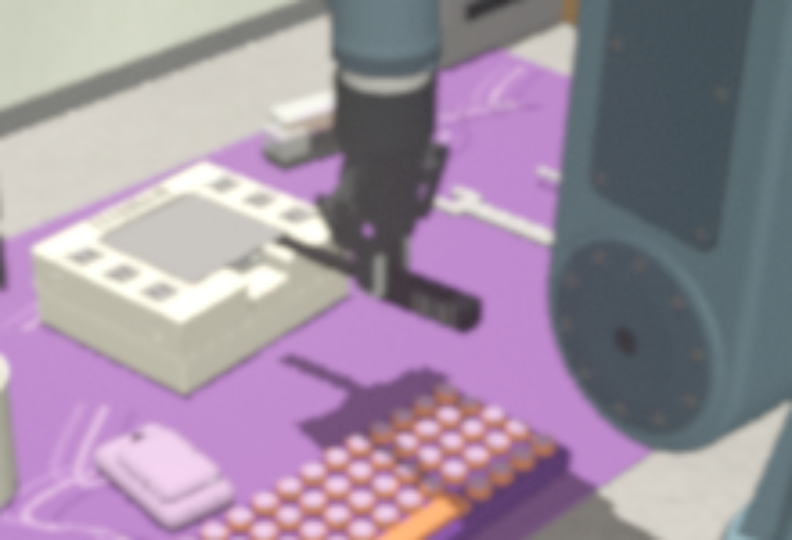

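The side crop shows the pry held level, with its blade tip at about (280,240) in line with the notch at (260,265). I'll triangulate the tip and the tail.

```bash
python3 - <<'E'
from h import *
a,b=pickle.load(open("s2.pkl","rb"))
P=np.array([[.4917,.0957,.1065],[.307,.078,.1065],[.43,.0898,.1065]])
print(proj(a,P),proj(b,P))
save(a,"t2.png",(225,145,325,255),5)
ga,gb=[c["pixels"].max(2).astype(int) for c in(a,b)]
m=(gb<95)
for v in range(221,240):print(v,gb[v,262:290:1].tolist())
u0=int(proj(a,P)[0,0])
for v in range(192,216):print(v,ga[v,u0-10:u0+12].tolist())
E
```

```text
[[259.08371369 211.10767485]
 [264.23187699 279.26474501]
 [260.77389057 233.64934023]] [[268.21759795 225.40834939]
 [321.70652235 248.00459203]
 [285.17853739 232.57703291]]
221 [224, 237, 250, 255, 255, 254, 248, 234, 219, 209, 210, 218, 230, 246, 255, 255, 245, 209, 150, 99, 85, 84, 78, 78, 77, 78, 77, 78]
222 [205, 214, 225, 234, 241, 251, 255, 255, 252, 246, 244, 251, 255, 255, 255, 255, 255, 237, 185, 119, 84, 79, 79, 76, 78, 78, 77, 79]
223 [202, 204, 207, 210, 216, 227, 237, 246, 255, 255, 255, 255, 255, 255, 255, 255, 255, 254, 212, 148, 95, 77, 77, 76, 77, 77, 78, 83]
224 [201, 201, 203, 202, 202, 201, 200, 210, 235, 255, 255, 255, 255, 255, 255, 255, 255, 255, 235, 179, 110, 79, 74, 75, 78, 78, 77, 83]
225 [202, 202, 201, 197, 188, 174, 153, 154, 188, 222, 244, 255, 255, 255, 255, 255, 255, 255, 238, 185, 118, 83, 77, 77, 78, 77, 77, 81]
226 [202, 202, 201, 190, 166, 135, 109, 103, 128, 162, 191, 218, 240, 255, 255, 255, 255, 250, 220, 174, 122, 88, 79, 77, 78, 76, 78, 76]
227 [200, 209, 216, 207, 178, 138, 110, 96, 93, 102, 122, 150, 184, 208, 221, 227, 226, 214, 191, 16
[... 3706 characters left out ...]
, 107, 102, 92, 97, 90, 86, 86, 86, 85, 84, 83, 78, 81, 80]
210 [80, 81, 75, 77, 79, 83, 89, 91, 97, 97, 91, 83, 81, 93, 97, 107, 101, 101, 103, 103, 105, 108]
211 [84, 80, 80, 88, 102, 97, 101, 107, 109, 102, 99, 78, 84, 105, 126, 129, 129, 129, 128, 132, 125, 126]
212 [106, 103, 111, 113, 119, 116, 106, 93, 88, 87, 75, 72, 92, 123, 134, 134, 136, 135, 135, 138, 136, 133]
213 [126, 126, 121, 131, 131, 121, 101, 71, 65, 68, 59, 63, 90, 121, 133, 138, 132, 132, 132, 136, 134, 136]
214 [134, 131, 138, 134, 133, 125, 95, 66, 60, 60, 57, 61, 87, 115, 127, 134, 132, 136, 133, 134, 131, 135]
215 [136, 134, 139, 133, 134, 122, 98, 68, 59, 56, 55, 62, 80, 108, 131, 136, 136, 136, 135, 130, 133, 134]
```

View pics/t2.png

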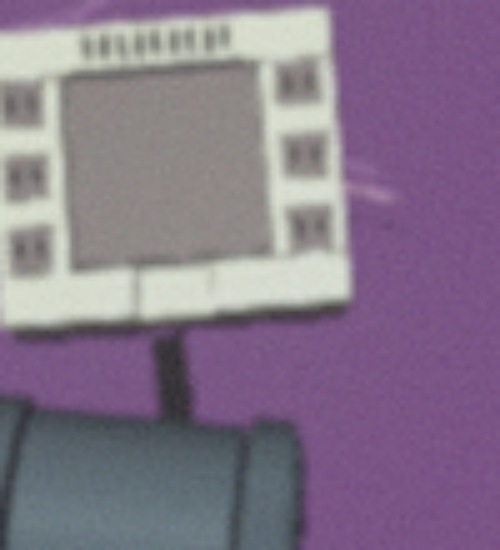

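The top crop shows the blade tip at about (170,335), centred on the notch at (175,290). Next I'll check the tip height against the side pixels.

```bash
python3 - <<'E'
from h import *
a,b=pickle.load(open("s2.pkl","rb"))
ex=np.array([.9954,.0958,0]);ey=np.array([-.0958,.9954,0])
for dz in(-.004,0,.004):
  for dy in(0,.0025):
    t=np.array([.4917,.0957+dy,.1065+dz])
    print(dz,dy,proj(b,[t+.009*ey,t-.009*ey,t-.03*ex+.009*ey,t-.03*ex-.009*ey]).round(1).tolist(),proj(a,[t]).round(1))
u=np.array([.590,.105,.003])
for n in([-.071,-.022,.069],[-.071,.022,.069],[-.085,0,.069],[-.054,.056,.069],[-.054,-.056,.069],[.056,.056,.069]):
    P=u+n[0]*ex+n[1]*ey+[0,0,n[2]];print(n,proj(a,P).round(1),proj(b,P).round(1))
g=b["pixels"].max(2)
for uu in(272,276):print(uu,g[216:238,uu].tolist())
E
```

```text
-0.004 0 [[266.1, 227.9], [270.4, 225.4], [274.2, 231.3], [278.5, 228.8]] [[259.2 211.2]]
-0.004 0.0025 [[265.4, 228.2], [269.7, 225.7], [273.5, 231.7], [277.8, 229.2]] [[258.3 211.2]]
0 0 [[266.1, 226.6], [270.3, 224.2], [274.2, 230.1], [278.4, 227.6]] [[259.1 211.1]]
0 0.0025 [[265.4, 226.9], [269.7, 224.5], [273.5, 230.4], [277.8, 227.9]] [[258.2 211.1]]
0.004 0 [[266.0, 225.4], [270.3, 223.0], [274.2, 228.8], [278.4, 226.3]] [[259. 211.]]
0.004 0.0025 [[265.4, 225.7], [269.7, 223.3], [273.5, 229.1], [277.8, 226.7]] [[258.1 211. ]]
[-0.071, -0.022, 0.069] [[267.  201.8]] [[266.3 229.9]]
[-0.071, 0.022, 0.069] [[251.6 203.1]] [[256.  235.8]]
[-0.085, 0, 0.069] [[259.7 207.3]] [[264.8 234.4]]
[-0.054, 0.056, 0.069] [[239.3 198.1]] [[243.3 238.6]]
[-0.054, -0.056, 0.069] [[278.5 194.9]] [[269.7 223.6]]
[0.056, 0.056, 0.069] [[236.6 160.3]] [[216.4 226.2]]
272 [245, 230, 201, 188, 190, 210, 244, 255, 255, 244, 191, 122, 89, 112, 154, 179, 185, 185, 184, 185, 184, 185]
276 [196, 218, 224, 215, 227, 255, 255, 255, 255, 255, 255, 221, 148, 92, 84, 97, 137, 168, 183, 185, 185, 185]
```

Call:
carry_out(plan=[[[0,-0.002,-0.012,0,0,0,0],[0,-0.002,-0.025,0,0,0,0],[0,-0.002,-0.036,0,0,0,0],[0,-0.002,-0.043,0,0,0,0],[0,-0.002,-0.043,0,0,0,0]]])

```text
time_s: 4.47
eef_pos: [0.3904, 0.0841, 0.0569]
eef_rot: [-0.0, 0.999, 0.047, -0.0]
wrist_force: [0.2, -0.2, -1.0]
opening: 0.266
grasp_force: 58.7
```

Call:
carry_out(plan=[[[0.01,0.001,0,0,0,0,0],[0.022,0.002,0,0,0,0,0],[0.036,0.0035,0,0,0,0,0],[0.048,0.0045,0,0,0,0,0],[0.057,0.0055,0,0,0,0,0]]])

```text
time_s: 4.88
eef_pos: [0.4506, 0.0898, 0.0586]
eef_rot: [0.0, 0.999, 0.048, 0.002]
wrist_force: [0.7, -0.2, -1.1]
opening: 0.268
grasp_force: 58.8
```

```bash
python3 - <<'E'
from h import *
b=snap("side");save(b,"s3.png",(200,180,350,280),5)
o=get_obs();print({k:np.round(o[k],4) for k in("time_s","q","eef_pos","eef_rot","opening","wrist_force","torque")})
E
```

```text
{'time_s': np.float64(4.9333), 'q': array([-6.2500e-02,  1.6950e-01,  2.0188e+00,  2.0000e-04,  9.4850e-01,
        1.4129e+00]), 'eef_pos': array([0.4519, 0.0898, 0.0588]), 'eef_rot': array([2.000e-04, 9.989e-01, 4.760e-02, 2.400e-03]), 'opening': np.float64(0.2626), 'wrist_force': array([ 0.7155, -0.5239, -0.8219]), 'torque': array([-0.0263, -0.01  ,  0.0391])}
```

View pics/s3.png

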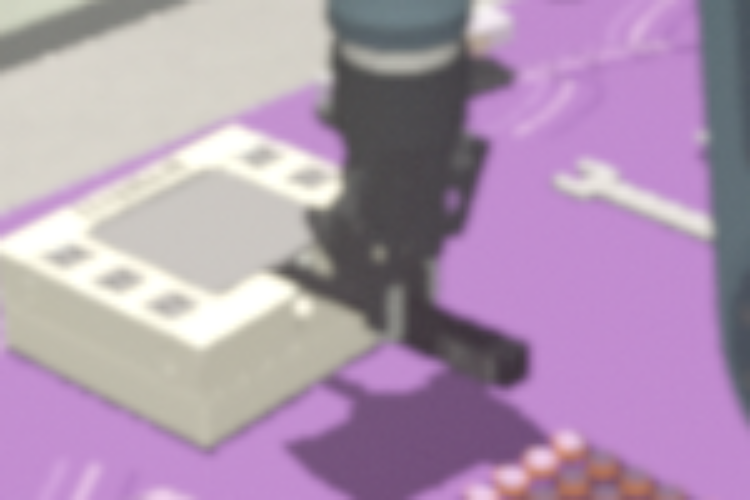

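The blade lies in the notch with its tip under the cover's front edge at about (275,268), and no contact force shows. I'll start lifting along the hinge arc.

Call:
carry_out(plan=[[[0,0,0.003,0,0,0,0],[0,0,0.008,0,0,0,0],[0.001,0,0.014,0,0,0,0],[0.002,0,0.02,0,0,0,0],[0.003,0,0.026,0,0,0,0]]])

```text
time_s: 5.35
eef_pos: [0.4498, 0.0901, 0.0838]
eef_rot: [-0.0, 0.999, 0.048, -0.001]
wrist_force: [-1.8, 0.1, -3.2]
opening: 0.264
grasp_force: 58.8
```

```bash
python3 - <<'E'
from h import *
b=snap("side");save(b,"s4.png",(200,160,350,280),5)
o=get_obs();print({k:np.round(o[k],4) for k in("time_s","eef_pos","eef_rot","opening","wrist_force","torque")})
E
```

```text
{'time_s': np.float64(5.4), 'eef_pos': array([0.4511, 0.09  , 0.085 ]), 'eef_rot': array([1.000e-04, 9.988e-01, 4.790e-02, 6.000e-04]), 'opening': np.float64(0.2627), 'wrist_force': array([-0.5608,  0.2223, -1.7606]), 'torque': array([-0.0265,  0.2368,  0.0417])}
```

View pics/s4.png

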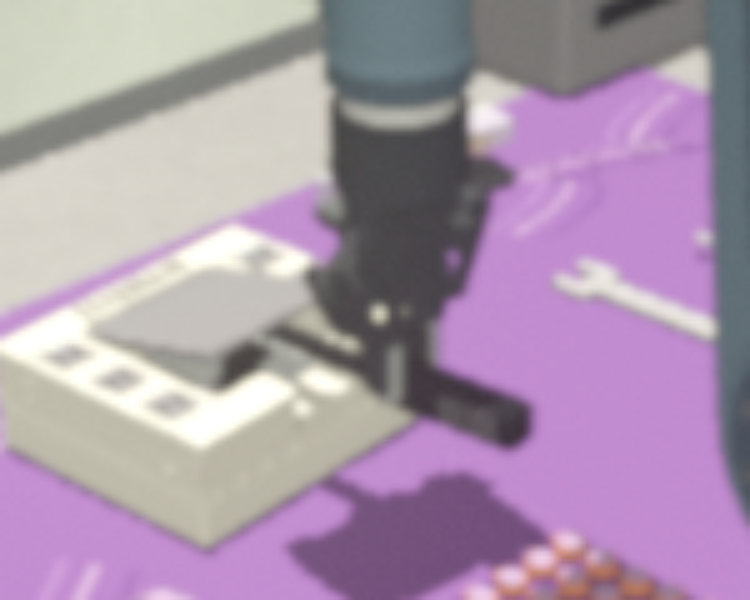

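The cover is now rising, its front edge resting on the blade at about (265,335), with the pry holding steady. I'll continue along the arc.

Call:
carry_out(plan=[[[0.003,0,0.01,0,0,0,0],[0.008,0.001,0.019,0,0,0,0],[0.014,0.0015,0.027,0,0,0,0],[0.02,0.002,0.034,0,0,0,0],[0.034,0.003,0.046,0,0,0,0]]])

```text
time_s: 5.82
eef_pos: [0.4838, 0.0931, 0.1293]
eef_rot: [-0.0, 0.999, 0.048, -0.001]
wrist_force: [-1.4, 0.3, -1.9]
opening: 0.265
grasp_force: 58.8
```

Call:
carry_out(plan=[[[0.008,0.001,0.005,0,0,0,0],[0.016,0.0015,0.008,0,0,0,0],[0.024,0.002,0.0105,0,0,0,0],[0.032,0.003,0.013,0,0,0,0],[0.04,0.004,0.0135,0,0,0,0]]])

```text
time_s: 6.23
eef_pos: [0.5255, 0.097, 0.1429]
eef_rot: [0.0, 0.999, 0.048, 0.0]
wrist_force: [-1.4, -0.2, -0.5]
opening: 0.264
grasp_force: 58.8
```

```bash
python3 - <<'E'
from h import *
b=snap("side");save(b,"s5.png",(190,110,350,260),4)
o=get_obs();print({k:np.round(o[k],4) for k in("time_s","eef_pos","eef_rot","opening","wrist_force","torque")})
E
```

```text
{'time_s': np.float64(6.2833), 'eef_pos': array([0.527 , 0.097 , 0.1431]), 'eef_rot': array([-0.    ,  0.9989,  0.0477,  0.001 ]), 'opening': np.float64(0.2643), 'wrist_force': array([-0.406 , -0.2749, -1.2217]), 'torque': array([-0.0658, -0.0272,  0.0404])}
```

View pics/s5.png

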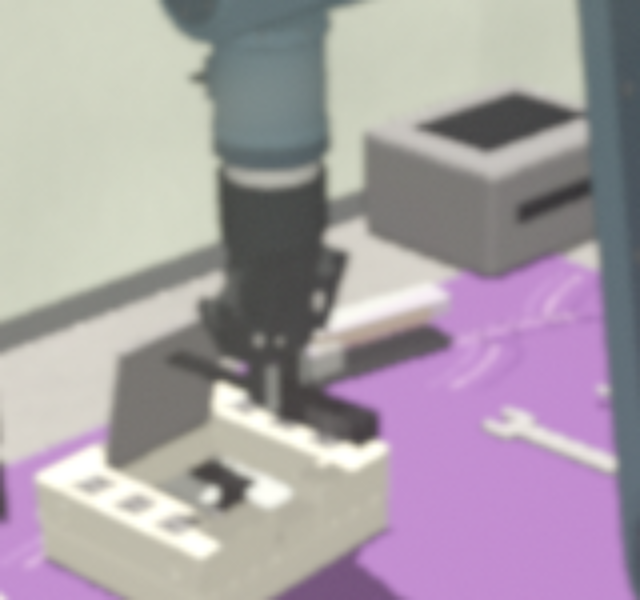

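The cover is now nearly upright at about (165,400), with the blade tip pushing on its underside and the plunger visible at (215,490). That was the last allowed picture view, so from here I check numerically. Next I'll push the cover past upright, then back away.

Call:
carry_out(plan=[[[0.009,0.001,0,0,0,0,0],[0.018,0.002,0,0,0,0,0],[0.027,0.003,0,0,0,0,0],[0.036,0.0035,-0.001,0,0,0,0],[0.044,0.004,-0.002,0,0,0,0]]])

```text
time_s: 6.7
eef_pos: [0.5696, 0.1011, 0.1405]
eef_rot: [-0.0, 0.999, 0.048, -0.0]
wrist_force: [-1.5, 0.4, -2.4]
opening: 0.263
grasp_force: 58.8
```

Call:
carry_out(plan=[[[-0.025,-0.0025,0,0,0,0,0],[-0.06,-0.006,0,0,0,0,0],[-0.1,-0.01,0,0,0,0,0],[-0.13,-0.013,0,0,0,0,0],[-0.14,-0.0135,0,0,0,0,0]]])

```text
time_s: 7.12
eef_pos: [0.425, 0.0876, 0.1397]
eef_rot: [-0.0, 0.999, 0.048, -0.002]
wrist_force: [0.1, 0.4, -1.7]
opening: 0.268
grasp_force: 58.8
```

```bash
cat > chk.py <<'E'
from h import *
def grid(c):
    vv,uu=np.mgrid[0:420,0:560];uv=np.c_[uu.ravel(),vv.ravel()];return pts(c,uv)
def chk():
    u=np.array([.590,.105,.003]);A=np.array([[.9954,-.0958,0],[.0958,.9954,0],[0,0,1]])
    b=snap("side");a=snap("top")
    for n,c in(("side",b),("top",a)):
        P=grid(c);L=(P-u)@A;pix=c["pixels"].reshape(-1,3)
        m=(c["z_map"].ravel()>0)&(abs(L[:,1])<.05)&(L[:,0]>.035)&(L[:,0]<.12)&(L[:,2]>.085)&(L[:,2]<.19)
        l=L[m];print(n,m.sum())
        for z0 in np.arange(.085,.19,.015):
            s=l[(l[:,2]>=z0)&(l[:,2]<z0+.015)]
            if len(s):print(" z %.3f n %d x %.4f"%(s[:,2].mean(),len(s),np.median(s[:,0])))
    pickle.dump((a,b),open("s_last.pkl","wb"))
    o=get_obs();print({k:np.round(o[k],4) for k in("time_s","q","eef_pos","eef_rot","opening","wrist_force")})
E
python3 -c "from chk import *;chk()"
```

```text
side 770
 z 0.093 n 129 x 0.0675
 z 0.107 n 138 x 0.0725
 z 0.122 n 129 x 0.0770
 z 0.137 n 140 x 0.0815
 z 0.153 n 146 x 0.0861
 z 0.165 n 88 x 0.0897
top 686
 z 0.093 n 105 x 0.0658
 z 0.107 n 108 x 0.0707
 z 0.123 n 116 x 0.0754
 z 0.138 n 119 x 0.0802
 z 0.153 n 118 x 0.0849
 z 0.165 n 120 x 0.0897
{'time_s': np.float64(7.2167), 'q': array([-7.1400e-02, -2.7200e-02,  2.0266e+00,  1.0000e-04,  1.1415e+00,
        1.4037e+00]), 'eef_pos': array([0.428 , 0.0875, 0.1409]), 'eef_rot': array([-0.000e+00,  9.989e-01,  4.780e-02,  3.000e-04]), 'opening': np.float64(0.2647), 'wrist_force': array([-0.0643, -0.3704, -2.045 ])}
```

The cover measures about 1.87 rad, so it leans back. Now I'll lay the pry on the free mat to the right of the unit.

Call:
carry_out(plan=[[[0.004,-0.035,0,0,0,0,0],[0.009,-0.075,0,0,0,0,0],[0.014,-0.115,0,0,0,0,0],[0.019,-0.152,0,0,0,0,0],[0.022,-0.178,0,0,0,0,0]]])

```text
time_s: 7.63
eef_pos: [0.4535, -0.0947, 0.1419]
eef_rot: [0.001, 0.999, 0.047, 0.002]
wrist_force: [0.3, 0.1, -1.3]
opening: 0.265
grasp_force: 59.0
```

Call:
carry_out(plan=[[[0,0,-0.03,0,0,0,0],[0,0,-0.065,0,0,0,0],[0,0,-0.095,0,0,0,0],[0,0,-0.112,0,0,0,0],[0,0,-0.118,0,0,0,0]]])

```text
time_s: 8.05
eef_pos: [0.4505, -0.0907, 0.02]
eef_rot: [-0.001, 0.999, 0.048, -0.001]
wrist_force: [-1.4, 0.8, -0.6]
opening: 0.26
grasp_force: 58.9
```

Call:
carry_out(plan=[[[0,0,-0.004,0,0,0,0],[0,0,-0.007,0,0,0,0],[0,0,-0.01,0,0,0,0],[0,0,-0.01,0,0,0,0],[0,0,-0.01,0,0,0,0]]])

```text
time_s: 8.47
eef_pos: [0.4516, -0.0909, 0.0137]
eef_rot: [0.0, 0.999, 0.048, 0.001]
wrist_force: [0.2, -0.4, -2.0]
opening: 0.265
grasp_force: 58.9
```

Call:
carry_out(plan=[[[0,0,-0.002,0,0,0,0],[0,0,-0.003,0,0,0,0],[0,0,-0.003,0,0,0,0],[0,0,-0.003,0,0,0,0],[0,0,-0.003,0,0,0,0]]])

```text
time_s: 8.88
eef_pos: [0.451, -0.0906, 0.01]
eef_rot: [0.0, 0.999, 0.048, 0.0]
wrist_force: [0.8, 0.8, 1.1]
opening: 0.266
grasp_force: 59.1
```

Call:
carry_out(plan=[[[0,0,0,0,0,0,0.35],[0,0,0,0,0,0,0.5],[0,0,0,0,0,0,0.65],[0,0,0,0,0,0,0.65],[0,0,0,0,0,0,0.65]]])

```text
time_s: 9.3
eef_pos: [0.4507, -0.0906, 0.0098]
eef_rot: [-0.0, 0.999, 0.048, -0.0]
wrist_force: [1.0, -0.2, 0.3]
opening: 0.649
grasp_force: 0.0
```

Call:
carry_out(plan=[[[0,0,0.02,0,0,0,0.65],[0,0,0.055,0,0,0,0.65],[0,0,0.095,0,0,0,0.65],[0,0,0.13,0,0,0,0.65],[0,0,0.15,0,0,0,0.65]]])

```text
time_s: 9.72
eef_pos: [0.4523, -0.0913, 0.1639]
eef_rot: [0.001, 0.999, 0.048, 0.002]
wrist_force: [0.9, -0.2, 0.1]
opening: 0.654
grasp_force: 0.0
```

```bash
python3 - <<'E'
from chk import *
chk()
a,b=pickle.load(open("s_last.pkl","rb"));u=np.array([.590,.105,.003]);A=np.array([[.9954,-.0958,0],[.0958,.9954,0],[0,0,1]])
a0,b0=pickle.load(open("s0.pkl","rb"))
# plunger: dark blob in the well, both views
P=u+np.array([[-.018,0,.052],[-.006,0,.052],[-.018,.012,.052]])@A.T
print(P[0],proj(a,P).round(1).tolist(),proj(b,P).round(1).tolist())
for c,n in((a,"top"),(b,"side")):
    q=proj(c,P[0])[0].round().astype(int);g=c["pixels"].max(2)
    k=np.zeros_like(g);k[q[1]-12:q[1]+13,q[0]-12:q[0]+13]=(g[q[1]-12:q[1]+13,q[0]-12:q[0]+13]<100)
    nn,lab,st,ce=cv2.connectedComponentsWithStats(k)
    for i in range(1,nn):
        if st[i,4]>8:print(n,st[i],ce[i],onz(c,ce[i],.055),pts(c,ce[i]))
# pry now
g=a["pixels"].max(2);q=proj(a,[[.45,-.09,.02]])[0].round().astype(int)
for v in range(q[1]-40,q[1]+40,8):
    w=np.where(g[v,q[0]-20:q[0]+20]<75)[0]+q[0]-20
    if len(w):z=pts(a,[[w.mean(),v]])[0];print(v,w[0],w[-1],z.round(3))
E
```

```text
side 773
 z 0.092 n 141 x 0.0681
 z 0.107 n 131 x 0.0729
 z 0.122 n 137 x 0.0771
 z 0.138 n 140 x 0.0820
 z 0.152 n 134 x 0.0864
 z 0.164 n 90 x 0.0902
top 686
 z 0.092 n 101 x 0.0662
 z 0.108 n 106 x 0.0706
 z 0.122 n 115 x 0.0751
 z 0.137 n 114 x 0.0800
 z 0.153 n 132 x 0.0849
 z 0.165 n 118 x 0.0901
{'time_s': np.float64(9.8167), 'q': array([-0.4572, -0.0057,  1.9526,  0.    ,  1.1859,  1.0176]), 'eef_pos': array([ 0.4535, -0.0918,  0.1642]), 'eef_rot': array([0.0021, 0.9988, 0.048 , 0.0038]), 'opening': np.float64(0.6511), 'wrist_force': array([-0.0559, -0.2731, -0.3709])}
[0.5720828 0.1032756 0.055    ] [[258.4, 185.0], [258.1, 180.9], [254.3, 185.3]] [[248.0, 232.0], [245.1, 230.7], [245.2, 233.6]]
top [246 173   6   9  47] [248.23404255 177.04255319] [[0.59501253 0.13329411 0.055     ]] [[0.59744953 0.13478043 0.04113615]]
top [266 173   5   7  35] [268. 176.] [[0.59884966 0.07588789 0.055     ]] [[0.60177887 0.07678278 0.03866181]]
top [255 182   8   8  49] [258.65306122 185.34693878] [[0.57103693 0.10247165 0.055     ]] [[0.5713365  0.10262556 0.05305323]]
side [239 226  12  10  48] [245.5        230.14583333] [[0.58546113 0.10150944 0.055     ]] [[0.587423   0.09989786 0.05354156]]
189 323 338 [ 0.494 -0.057  0.524]
197 318 319 [ 0.483 -0.035  0.507]
213 311 311 [ 0.456 -0.023  0.504]
221 304 309 [ 0.456 -0.027  0.27 ]
229 304 328 [ 0.429 -0.04   0.488]
237 316 343 [ 0.418 -0.071  0.361]
245 312 335 [ 0.402 -0.095  0.023]
253 315 332 [ 0.378 -0.09   0.023]
261 325 325 [ 0.354 -0.096  0.002]
```

The plunger is at (0.5715, 0.103), as expected. I'll close the fingers, move above it and press.

Call:
carry_out(plan=[[[0.02,0.033,0,0,0,0,0],[0.04,0.065,0,0,0,0,0],[0.06,0.098,0,0,0,0,0],[0.08,0.13,0,0,0,0,0],[0.1,0.163,0,0,0,0,0]]])

```text
time_s: 10.23
eef_pos: [0.5506, 0.074, 0.1584]
eef_rot: [-0.0, 0.999, 0.048, -0.001]
wrist_force: [0.4, -1.0, -0.1]
opening: 0.005
grasp_force: 0.0
```

Call:
carry_out(plan=[[[0.0195,0.0315,0,0,0,0,0],[0.0195,0.0315,-0.03,0,0,0,0],[0.0195,0.0315,-0.06,0,0,0,0],[0.0195,0.0315,-0.078,0,0,0,0],[0.0195,0.0315,-0.088,0,0,0,0]]])

```text
time_s: 10.65
eef_pos: [0.5671, 0.1044, 0.0672]
eef_rot: [-0.0, 0.999, 0.048, -0.004]
wrist_force: [0.1, 0.0, -0.4]
opening: -0.006
grasp_force: 0.0
```

```bash
python3 -c "
from h import *
o=get_obs();print({k:np.round(o[k],4) for k in('time_s','eef_pos','eef_rot','opening','wrist_force')})"
```

```text
{'time_s': np.float64(10.65), 'eef_pos': array([0.5671, 0.1044, 0.0672]), 'eef_rot': array([-2.000e-04,  9.988e-01,  4.820e-02, -3.500e-03]), 'opening': np.float64(-0.0062), 'wrist_force': array([ 0.0772,  0.0111, -0.4178])}
```

Call:
carry_out(plan=[[[0.001,-0.001,-0.006,0,0,0,0],[0.001,-0.001,-0.012,0,0,0,0],[0.001,-0.001,-0.017,0,0,0,0],[0.001,-0.001,-0.022,0,0,0,0],[0.001,-0.001,-0.024,0,0,0,0]]])

```text
time_s: 11.07
eef_pos: [0.572, 0.1026, 0.0485]
eef_rot: [0.0, 0.999, 0.048, 0.001]
wrist_force: [-2.3, -0.9, 5.0]
opening: 0.001
grasp_force: 2.6
```

Call:
carry_out(plan=[[[0,0,-0.002,0,0,0,0],[0,0,-0.004,0,0,0,0],[0,0,-0.005,0,0,0,0],[0,0,-0.005,0,0,0,0],[0,0,-0.005,0,0,0,0]]])

```text
time_s: 11.48
eef_pos: [0.572, 0.1027, 0.0442]
eef_rot: [0.0, 0.999, 0.048, 0.001]
wrist_force: [-3.4, -1.9, 6.3]
opening: 0.002
grasp_force: 3.5
```

Call:
carry_out(plan=[[[0,0,-0.001,0,0,0,0],[0,0,-0.002,0,0,0,0],[0,0,-0.0025,0,0,0,0],[0,0,-0.0025,0,0,0,0],[0,0,-0.0025,0,0,0,0]]])

```text
time_s: 11.9
eef_pos: [0.572, 0.1026, 0.0429]
eef_rot: [0.0, 0.999, 0.048, 0.001]
wrist_force: [-6.5, -1.3, 16.8]
opening: 0.002
grasp_force: 8.2
```

Call:
carry_out(plan=[[[0,0,-0.001,0,0,0,0],[0,0,-0.002,0,0,0,0],[0,0,-0.0025,0,0,0,0],[0,0,-0.0025,0,0,0,0],[0,0,-0.0025,0,0,0,0]]])

```text
time_s: 12.32
eef_pos: [0.5722, 0.1027, 0.0427]
eef_rot: [0.001, 0.999, 0.048, 0.001]
wrist_force: [-14.5, -1.6, 35.8]
opening: -0.001
grasp_force: 17.5
```

The plunger bottomed out: z stayed at 0.043 while the force climbed to 36 N. I'll retract straight up and clear.

Call:
carry_out(plan=[[[0,0,0.01,0,0,0,0],[0,0,0.03,0,0,0,0],[0,0,0.06,0,0,0,0],[0,0,0.1,0,0,0,0],[0,0,0.13,0,0,0,0]]])

```text
time_s: 12.73
eef_pos: [0.5719, 0.1029, 0.1709]
eef_rot: [0.0, 0.999, 0.048, 0.001]
wrist_force: [0.9, -0.4, 0.6]
opening: 0.001
grasp_force: 0.0
```

Call:
carry_out(plan=[[[-0.02,-0.025,0.02,0,0,0,0],[-0.04,-0.05,0.04,0,0,0,0],[-0.06,-0.08,0.06,0,0,0,0],[-0.08,-0.11,0.07,0,0,0,0],[-0.1,-0.14,0.08,0,0,0,0]]])

```text
time_s: 13.15
eef_pos: [0.4708, -0.0381, 0.2497]
eef_rot: [0.001, 0.999, 0.048, 0.002]
wrist_force: [0.4, -0.2, 0.0]
opening: 0.002
grasp_force: 0.0
```

Call:
carry_out(plan=[[[-0.02,-0.035,0,0,0,0,0],[-0.03,-0.07,0,0,0,0,0],[-0.04,-0.105,0,0,0,0,0],[-0.05,-0.14,0,0,0,0,0],[-0.06,-0.18,0,0,0,0,0]]])

```text
time_s: 13.57
eef_pos: [0.4106, -0.2183, 0.2487]
eef_rot: [0.001, 0.999, 0.048, 0.001]
wrist_force: [1.3, 0.9, 0.4]
opening: 0.0
grasp_force: 0.0
```

```bash
python3 - <<'E'
from chk import *
chk()
a,b=pickle.load(open("s_last.pkl","rb"));a0,b0=pickle.load(open("s0.pkl","rb"))
q=proj(a,[[.5715,.103,.055]])[0].round().astype(int);print("plunger",[pts(a,[[q[0]+i,q[1]+j]])[0,2].round(4) for i in(-1,0,1) for j in(-1,0,1)])
g=a["pixels"].max(2)
for v in range(192,262,8):
    w=np.where(g[v,308:340]<80)[0]+308
    if len(w):print(v,w[0],w[-1],pts(a,[[w.mean(),v]])[0].round(3))
# what changed in the top view
d=(abs(a["pixels"].astype(int)-a0["pixels"]).max(2)>50).astype(np.uint8)
n,l,s,c=cv2.connectedComponentsWithStats(cv2.morphologyEx(d,cv2.MORPH_OPEN,np.ones((2,2))))
print([(r[:5].tolist()) for r in s[1:] if r[4]>12])
E
```

```text
side 770
 z 0.092 n 134 x 0.0678
 z 0.107 n 134 x 0.0722
 z 0.122 n 135 x 0.0769
 z 0.137 n 140 x 0.0816
 z 0.152 n 136 x 0.0868
 z 0.165 n 91 x 0.0902
top 684
 z 0.093 n 104 x 0.0658
 z 0.108 n 105 x 0.0706
 z 0.123 n 116 x 0.0753
 z 0.138 n 124 x 0.0802
 z 0.153 n 118 x 0.0852
 z 0.165 n 117 x 0.0898
{'time_s': np.float64(13.6667), 'q': array([-7.5110e-01, -8.7400e-02,  1.8507e+00, -1.7000e-03,  1.3751e+00,
        7.3080e-01]), 'eef_pos': array([ 0.41  , -0.2223,  0.2486]), 'eef_rot': array([1.70e-03, 9.99e-01, 4.46e-02, 5.00e-04]), 'opening': np.float64(0.0027), 'wrist_force': array([ 0.675 ,  1.1256, -0.2826])}
plunger [np.float64(0.0525), np.float64(0.0492), np.float64(0.0515), np.float64(0.0528), np.float64(0.0521), np.float64(0.0528), np.float64(0.0539), np.float64(0.0535), np.float64(0.0494)]
200 318 322 [ 0.536 -0.079  0.013]
208 319 323 [ 0.511 -0.082  0.015]
216 320 324 [ 0.488 -0.085  0.012]
224 320 327 [ 0.463 -0.089  0.029]
232 321 328 [ 0.44  -0.092  0.028]
240 322 329 [ 0.416 -0.095  0.025]
248 323 330 [ 0.393 -0.098  0.024]
256 324 338 [ 0.37  -0.112  0.022]
[[234, 138, 43, 23, 778], [240, 162, 40, 38, 640], [253, 164, 13, 19, 203], [266, 165, 7, 16, 86], [246, 167, 7, 15, 85], [256, 183, 8, 8, 48], [412, 193, 28, 29, 378], [318, 197, 15, 61, 434], [441, 207, 8, 10, 26], [404, 211, 94, 99, 2550], [389, 215, 30, 46, 664], [305, 234, 81, 90, 2818], [489, 244, 8, 8, 43], [383, 261, 6, 6, 26], [242, 290, 58, 43, 1352], [413, 299, 76, 53, 1560], [120, 308, 143, 112, 8369], [415, 311, 28, 29, 427], [374, 311, 186, 109, 8953], [400, 312, 13, 9, 69], [303, 316, 5, 3, 13], [302, 316, 35, 32, 268], [380, 320, 38, 19, 262], [400, 322, 3, 8, 16], [289, 326, 4, 5, 14], [321, 326, 65, 34, 1159], [388, 352, 27, 26, 356], [266, 357, 7, 6, 26], [280, 370, 18, 15, 127]]
```

The cover is still leaning back, the plunger has sprung back up, and the pry lies flat on the mat. The gripper is clear of everything, so I'm handing in.

```bash
python3 -c "
from bench import hand_in
print(hand_in())"
```

```text
the job is handed in; nothing more can be done
None
```

The job is handed in: the cover leans back open at about 1.87 rad, the plunger was pressed to its stop and sprang back, and the pry tool lies flat on the mat about 75 mm clear of the unit; the other objects were not individually re-measured, and the run took about 14 s.

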